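Roll the cask bung-up and uncap it

ROBOT

A 6-joint arm with a two-finger parallel gripper is mounted at the origin on the work surface. World frame = base frame: x ahead of the robot, y to its left, z up, the work surface at z = 0. Lengths are in mm, angles in degrees, forces in N, time in s.
With the tool pointing down it reaches from about 300 to 850 mm from the base axis. Payload 4.2 kg.
Tool frame: the origin (TCP) lies midway between the tips of the shut fingers; the grasp point (between the pads) lies 19 mm behind it; z points along the fingers, y is the line along which they close (so a half turn about z gives the same grasp; the last joint's range is limited). The gripper opens to 91 mm and grips with 3 to 60 N. Pads are 32 mm wide; open, the fingers measure 118 mm over their backs; the gripper's body (76 mm by 178 mm) begins 60 mm behind the grasp point.
Start: joints at [-67.494, 18.312, 89.639, -0, 72.044, -1.146], TCP at [230.681, -526.716, 213.976] pointing down, gripper open.
Joint ranges: [-177.97, 177.97], [-48.28, 115.42], [12.27, 149.76], [-77.06, 257.06], [2.81, 150.46], [-146.56, 146.56]. Speed limits (degrees/s): [147.25, 147.25, 180, 180, 180, 180].

INTERFACE

Orientations are given as [roll, pitch, yaw] about the fixed x, y, z axes, in that order (R = Rz(yaw) Ry(pitch) Rx(roll)).
In Python, from workcell import env gives the robot as it stands.
- The arm moves only by the tool send_rows, never from a script. Its argument "steps" is a list that holds one entry, the list of rows, each a list of 5 numbers: the shift along the tool's x, y, z scaled (see below), then the turn about the tool's z scaled (see below), then the opening, from 0 (shut) to 1 (fully open). In form: [[[dx, dy, dz, yaw, fingers], ...]]. A call has 1 to 5 rows; each row shifts and turns the commanded pose from where the row before left it, along the tool's axes as they then stand; what a row does not reach is not made up. The controller multiplies each number of a shift by 0.04 m and each number of a turn by 0.12 rad. A row lasts 1/12 s, in which the tool goes at most 41.7 mm and 7.16 degrees, less where a joint would pass 70% of its speed; a pose out of reach is approached as far as the arm can. A call with a number of a shift or a turn outside -1 to 1 is refused whole. A call with a gripper value outside its range is refused whole. The fingers move at their own pace and stop on an object; "squeeze" is the grip in N (left out, the last holds). Time passes only in rows, so rows that do not move let the fingers close. It gives the time, the measured TCP pose, the force, the opening and the grip force at its end, in the units of the state.
- env.state(): the state, without advancing time (a new reading comes with each control period).
- env.grab_frame(name): name is "side" or "top" or "wrist"; returns a dict with "pixels" (420x560x3 uint8, red, green, blue), "depth" (420x560 float32, mm along the optical axis (not along the pixel's ray), 0 where there is no reading), "intrinsics" (3x3 intrinsics, pixels), "dist" ([k1, k2, p1, p2, k3] as OpenCV has them; the pictures are not rectified), "cam_to_world" (4x4, takes a point from camera to world coordinates). Camera axes: x right, y down, z forward; pixel columns grow to the right and rows downward; lengths in mm; the calibration is good to about 2 mm. A picture is of the moment at which its call begins.
- env.job_done(): hands the job in; it is judged then, once.
The state is a dict: "time_s": time; "qpos": joint angles; "qvel": joint speeds; "effort": joint torques, N m; "ee_pos": TCP position; "ee_rot": TCP orientation; "force": force on the tool from outside, world axes, zero at the start; "torque": the same for the moment, N m; "gripper_width": finger opening in mm; "gripper_force": force on a finger pad.
Only numpy, scipy, OpenCV 4.12 (cv2) and the standard library are available. Lean on these libraries where they do the work, as an engineer would, in place of code of your own. Each camera call takes 0.05 s, during which the arm holds its last target. There are 200 camera calls.

TASK

The small steel cask lies on its side on the rack floor, just in front of the shelf, with its capped bung facing the robot. Without lifting the cask, roll it away from the robot, close up to the stop rail, so that the cap comes to point straight up and stays on; then lift the loose cap off there under the shelf and set it down gently, open side down, inside the steel tray. Leave the cask standing bung-up at the rail and leave the jug, tin and cups where they are.

Things in the scene. Friction and masses are not known exactly. Their poses are not given: they have to be found in the camera images.
- cask: Steel cask lying on its side, 180 long, 0.8 kg, body 86 diameter. Rubber ring 18 wide at each end with 12 flats, 100 across flats: it rests on a flat, turns 30 deg per 27 of roll. Origin on its axis at mid-length (50 over the board); y along the axis, z out through the bung (starts 60 deg from vertical, towards robot). On z: boss 46 diameter up to 46 from the axis, then neck 30 diameter, 18 high.
- bung (a point): Centre of the foot of the bung neck on the cask, 46 from the cask axis along the cask's z; the cap's rim sits here. Axes as the cask.
- cap: Loose round grey plastic cap over the bung neck: 41 outside diameter, 30 high, 60 g, inside 35 diameter and 25 deep, with about 2.5 play all round. Origin at the centre of its open rim, z towards its closed top. Just set over the neck: draw it off along z by at least 20.
- rack: Fixed white rack. Origin on the worktop below the cask axis when the cask touches the rail; x away from the robot, y along the rail. Floor board 6 thick, x -125 to 130, y +-150. Stop rail: face at x 50, 56 high, y +-235. Shelf: front edge x 7, rear x 125, y +-255, underside 250, top 272 above the worktop, stock to 345. Posts 26 diameter at x 105, y +-235. Otherwise open all round.
- stop_seat (a point): Point on top of the rack's floor board (6 above the worktop) straight under the cask axis when both rings touch the rail; the cask axis is then 50 above it. Axes as the rack.
- tray: Fixed open steel tray, 150 (x) by 130 (y), 26 high, walls and floor 4 or 5 thick. Origin at the centre of its underside.
- tray_in (a point): Centre of the tray's inner floor; axes as the tray.
- jug: Bystander: open steel jug, 86 diameter, 110 high, with a side handle. Origin at the centre of its underside.
- tin: Bystander: closed tin, 72 diameter, 100 high, beside the rack. Origin at the centre of its underside.
- cupstack: Bystander: upside-down stack of white plastic cups, 80 diameter, 120 high, beside the rack. Origin at the centre of its underside.

How it is judged (in metres and radians):
On the way, in this order (a step that is already met when the one before it is completed fails the run):
1. the cask has been rolled up to the rail and rests bung-up (cap within 10 degrees of vertical, axis within 22 mm of touching the rail), the cap still seated on it (angle between cask's own z axis and vertical below 0.17 rad and x of cask in the frame of stop_seat above -0.022 m and z of cask in the frame of stop_seat below 0.07 m and distance between cap and bung below 0.01 m and linear speed of cask below 0.02 m/s), for 0.3 s.
2. the cap is lifted clear of the neck while the cask stays bung-up at the rail (angle between cask's own z axis and vertical below 0.17 rad and x of cask in the frame of stop_seat above -0.022 m and z of cask in the frame of stop_seat below 0.07 m and distance between cap and bung above 0.04 m and contact force between the fingers and cap above 0.5 N), for 0.1 s.
At the end, for the whole second after the job is handed in: The cask rests on the floor board, bung-up within 10 degrees, its axis within 22 mm of where it touches the rail; the cap stands at rest on the tray's floor, open side down (within 11 degrees), its centre within 60 mm (x) and 50 mm (y) of the tray's centre (angle between cask's own z axis and vertical below 0.17 rad and x of cask in the frame of stop_seat above -0.022 m and z of cask in the frame of stop_seat below 0.07 m and linear speed of each of cask, cap below 0.02 m/s and angle between cap's own z axis and vertical below 0.2 rad and contact force between cap and tray above 0 N and x of cap in the frame of tray_in between -0.06 and 0.06 m and y of cap in the frame of tray_in between -0.05 and 0.05 m and z of cap in the frame of tray_in between -0.01 and 0.012 m).
It fails at once if the cask is lifted more than 20 mm off the floor board (z of cask in the frame of stop_seat above 0.07 m).
It fails at once if the cap is dropped: it falls through the air with no finger on it (contact force between the fingers and cap below 0.05 N and z of cap in the frame of tray_in above 0.03 m and distance between cap and bung above 0.04 m and linear speed of cap above 0.3 m/s).
It fails at once if the jug is moved more than 30 mm (distance of jug from where it was at the start of the episode above 0.03 m).
It fails at once if the tin is moved more than 30 mm (distance of tin from where it was at the start of the episode above 0.03 m).
It fails at once if the cupstack is moved more than 30 mm (distance of cupstack from where it was at the start of the episode above 0.03 m).
It also fails if it takes over 58 s, if anything falls off the work surface, if the arm or the gripper's body presses on something with over 40 N, if the wrist force passes 120 N, or if a joint passes its speed limit or range.

## Working session

There is one attempt and no reset: what is moved stays moved. The work goes in short steps, Python scripts to look and compute and a tool call to move; the robot and the scene stay as the last step left them, time stands still between calls to the robot, and variables do not carry over. Pictures are saved under pics/ and viewed, at most 10 in all, crops included, and the job is handed in when it is done.

Besides the shell and the picture viewer there is one more tool, called after "Emit:" as name(argument=value, ...), one argument or row to a line, values as JSON. send_rows: Moves the arm, as the interface text tells. Shifts and turns lie within -1 to 1; 1 stands for 0.04 m of shift or 0.12 rad of turn. Its arguments: {"type":"object","properties":{"steps":{"type":"array"},"squeeze":{"type":"number"}},"required":["steps"]}

```bash
mkdir -p pics; cat > h.py <<'E'
import numpy as np,cv2
from workcell import env
def grab(n,f=None):
    d=env.grab_frame(n)
    if f: cv2.imwrite(f,cv2.cvtColor(d['pixels'],cv2.COLOR_RGB2BGR))
    return d
def cloud(d):
    h,w=d['depth'].shape
    u,v=np.meshgrid(np.arange(w),np.arange(h))
    p=cv2.undistortPoints(np.stack([u,v],-1).reshape(-1,1,2).astype(np.float64),np.array(d['intrinsics'],float),np.array(d['dist'],float)).reshape(h,w,2)
    z=d['depth'].astype(float)
    c=np.dstack([p[...,0]*z,p[...,1]*z,z,np.ones_like(z)])
    P=(c@np.array(d['cam_to_world']).T)[...,:3]
    P[z==0]=np.nan
    return P
E
python3 - <<'E'
from h import *
a=grab('side');b=grab('top')
np.savez('f0.npz',s=cloud(a),t=cloud(b),sp=a['pixels'],tp=b['pixels'])
im=np.vstack([a['pixels'],b['pixels']])
cv2.imwrite('pics/side0.png',a['pixels'][...,::-1]);cv2.imwrite('pics/top0.png',b['pixels'][...,::-1])
print(np.array(a['cam_to_world']).round(2),np.array(b['cam_to_world']).round(2),env.state())
E
```

```text
[[ 9.4000e-01 -2.6000e-01  2.2000e-01  3.5841e+02]
 [-3.4000e-01 -7.2000e-01  6.1000e-01 -5.3766e+02]
 [ 0.0000e+00 -6.5000e-01 -7.6000e-01  7.9726e+02]
 [ 0.0000e+00  0.0000e+00  0.0000e+00  1.0000e+00]] [[ 3.00000e-02 -1.00000e+00  6.00000e-02  5.04720e+02]
 [-1.00000e+00 -3.00000e-02  0.00000e+00  4.21800e+01]
 [ 0.00000e+00 -6.00000e-02 -1.00000e+00  1.27623e+03]
 [ 0.00000e+00  0.00000e+00  0.00000e+00  1.00000e+00]] {'time_s': 0.1, 'qpos': array([-6.74937146e+01,  1.83492268e+01,  8.96980084e+01, -8.39465147e-04,
        7.20429843e+01, -1.14673979e+00]), 'qvel': array([-0.01548745, -0.09882751, -0.17212094,  0.01552896, -0.00989937,
       -0.01968038]), 'effort': array([-1.92210546e-04, -4.13334775e+01, -2.32508790e+01,  7.28944922e-02,
        4.21377621e-02, -6.18842432e-05]), 'ee_pos': array([ 230.51132367, -526.30016665,  213.20136296]), 'ee_rot': array([-1.79909783e+02, -1.00756163e-03,  2.36532839e+01]), 'force': array([ 0.88591654,  1.24392806, -0.30782916]), 'torque': array([-0.00755618, -0.00538824, -0.01083696]), 'gripper_force': 0.0, 'gripper_width': 91.06847201285797}
```

View pics/side0.png

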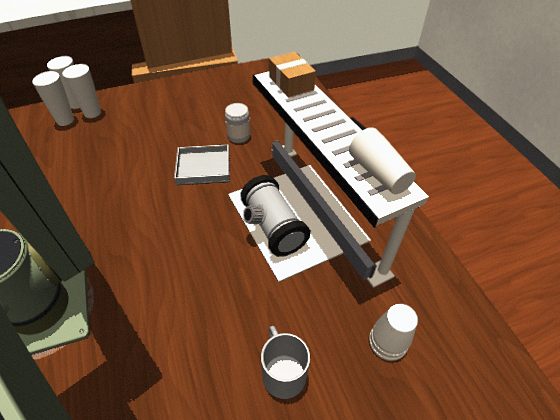

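View pics/top0.png

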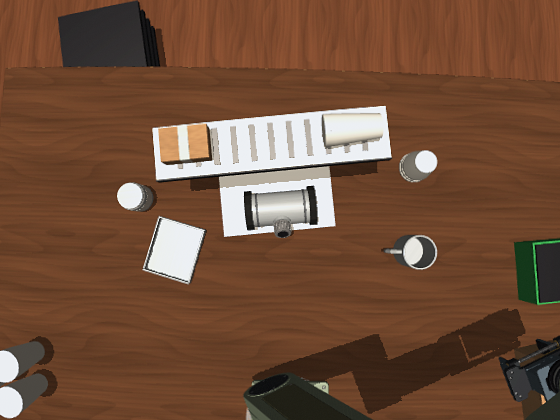

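Side view: the cask is at (275,215) with its cap at (253,214), the tray at (203,163), the jug at (285,365), the cups at (393,333) and the tin at (237,122). Top view: the cask is at (282,208), the tray at (175,250), and the shelf's front edge runs from (157,180) to (390,158).

```bash
python3 - <<'E'
from h import *
f=np.load('f0.npz');T=f['t'];S=f['s']
def fit(P,m):  # fit rect
    q=P[m][:,:2].astype(np.float32); r=cv2.minAreaRect(q); return len(q),np.round(r[0],1),np.round(r[1],1),round(r[2],2),P[m][:,2].mean().round(1)
def reg(P,u0,u1,v0,v1,z0,z1):
    m=np.zeros(P.shape[:2],bool);m[v0:v1,u0:u1]=1
    return m&(P[...,2]>z0)&(P[...,2]<z1)
print('shelf',fit(T,reg(T,140,400,95,190,266,280)))
m=reg(T,140,400,95,190,262,282)
# front edge: per-column lowest x
ys=[];xs=[]
for u in range(165,385):
    v=np.where(m[:,u])[0]
    if len(v): p=T[v.max(),u]; ys.append(p[1]);xs.append(p[0])
print('front edge x=a*y+b',np.polyfit(ys,xs,1), np.std(xs-np.polyval(np.polyfit(ys,xs,1),ys)))
mb=reg(T,215,340,165,240,0,14)&(f['tp'].min(-1)>120)
print('board',fit(T,mb))
print('railtop',fit(S,reg(S,265,380,140,275,50,64)))
print('rail top T',fit(T,reg(T,180,380,160,195,45,64)))
for nm,P,r in [('trayT',T,(135,215,210,290)),('trayS',S,(165,240,135,190))]:
    print(nm,fit(P,reg(P,*r,19,32)),fit(P,reg(P,*r,2,9)))
for nm,r in [('cask top',(240,320,180,235,102,112)),('ring',(240,320,180,235,85,112)),('tin',(110,160,175,215,92,106)),('jug',(395,440,230,275,100,116)),('cups',(395,440,145,185,110,126))]:
    print(nm,fit(T,reg(T,*r)))
# ring tops
for u0,u1 in [(240,260),(305,322)]:
    for v in range(185,236,3):
        q=T[v,u0:u1]; k=np.nanargmax(q[:,2]); print(q[k].round(0),end=' ')
    print()
E
```

```text
shelf (9155, array([694.1,  62.5]), array([120.2, 511.6]), 7.03, np.float64(272.8))
front edge x=a*y+b [-1.24453829e-01  6.42053888e+02] 0.33616180060768
board (4053, array([584.7,  48.5]), array([163.5, 302.4]), 7.08, np.float64(6.5))
railtop (1464, array([616.9,  58.9]), array([199.2, 476.9]), 2.74, np.float64(56.4))
rail top T (15, array([606.5,  44.3]), array([  4.8, 142.2]), 4.81, np.float64(60.3))
trayT (389, array([455.9, 348.6]), array([192.2, 152.4]), 75.18, np.float64(25.3)) (2814, array([446.5, 321.5]), array([214.1, 216.9]), 2.05, np.float64(4.5))
trayS (433, array([468.9, 336.2]), array([182.1, 181.8]), 74.79, np.float64(24.8)) (2026, array([443.7, 348.9]), array([248.6, 231.5]), 73.55, np.float64(4.6))
cask top (392, array([544. ,  35.7]), array([ 88.8, 180.1]), 7.61, np.float64(105.4))
ring (2177, array([550.1,  37.4]), array([110.5, 181.5]), 6.63, np.float64(96.9))
tin (544, array([583. , 419.7]), array([66.1, 65.7]), 45.91, np.float64(100.0))
jug (215, array([ 460.5, -311. ]), array([83.6, 83.4]), 68.62, np.float64(108.2))
cups (424, array([ 686.3, -319.6]), array([56.1, 56.9]), 52.14, np.float64(119.7))
[625. 140.  12.] [616. 148.  13.] [604. 125.  74.] [595. 115.  93.] [587. 130.  97.] [579. 127. 101.] [571. 114. 110.] [564. 126. 109.] [557. 111. 108.] [549. 126. 108.] [542. 110. 108.] [534. 110. 106.] [527. 115. 101.] [520. 108.  94.] [512. 111.  86.] [504. 122.  71.] [497. 115.  10.] 
[630. -67.  12.] [615. -40.  87.] [607. -47.  95.] [598. -44. 104.] [590. -44. 110.] [583. -39. 112.] [575. -37. 109.] [568. -47. 109.] [560. -35. 108.] [553. -40. 107.] [546. -54.  98.] [539. -46.  99.] [531. -42.  85.] [524. -41.  76.] [517. -59.  10.] [509. -48.   6.] [501. -60.   4.]
```

Emit:
send_rows(
  steps=[
    [[0,0,0,0.8,1],[0,0,0,0.8,1],[0,0,0,0.8,1],[0.48,-0.85,0,0,1],[0.48,-0.85,0,0,1]],
  ],
)

```text
time_s: 0.52
ee_pos: [260.0, -454.5, 212.9]
ee_rot: [-179.9, 0.0, 7.0]
force: [0.8, 0.4, 0.0]
gripper_width: 91.1
gripper_force: 0.0
```

Emit:
send_rows(
  steps=[
    [[0.48,-0.85,0,0,1],[0.48,-0.85,0,0,1],[0.48,-0.85,0,0,1],[0.48,-0.85,0,0,1],[0.48,-0.85,0,0,1]],
  ],
)

```text
time_s: 0.93
ee_pos: [334.4, -271.9, 213.7]
ee_rot: [-180.0, 0.0, 7.1]
force: [1.4, -0.4, -0.5]
gripper_width: 91.5
gripper_force: 0.0
```

Emit:
send_rows(
  steps=[
    [[0.48,-0.85,0,0,1],[0.48,-0.85,0,0,1],[0.48,-0.85,0,0,1],[0.48,-0.85,0,0,1],[0.48,-0.85,0,0,1]],
  ],
)

```text
time_s: 1.35
ee_pos: [408.5, -91.3, 213.9]
ee_rot: [180.0, 0.0, 7.1]
force: [0.7, -0.7, -0.6]
gripper_width: 91.3
gripper_force: 0.0
```

Emit:
send_rows(
  steps=[
    [[0.4,-0.8,0,0,1],[0.4,-0.8,0,0,1],[0,0,0,0,1],[0,0,0,0,1],[0,0,0,0,1]],
  ],
)

```text
time_s: 1.77
ee_pos: [431.8, -26.0, 213.6]
ee_rot: [180.0, 0.1, 7.2]
force: [0.1, -0.7, 0.0]
gripper_width: 91.0
gripper_force: 0.0
```

```bash
cat >> h.py <<'E'
psi=np.radians(7.09);O=np.array([628.6,54.4])
R2=np.array([[np.cos(psi),-np.sin(psi)],[np.sin(psi),np.cos(psi)]])
def rk(P):  # world -> rack frame
    P=np.asarray(P,float);Q=P.copy();Q[...,:2]=(P[...,:2]-O)@R2;return Q
def st():
    s=env.state();print('t',round(s['time_s'],2),'tcp',s['ee_pos'].round(1),'rack',rk(s['ee_pos']).round(1),'rot',s['ee_rot'].round(2),'F',s['force'].round(1),'grip',round(s['gripper_width'],1),round(s['gripper_force'],1))
from scipy.optimize import least_squares
def cask(Pr,x0=-69,top=False):
    # cylinder R43 (|y'|<60), rack frame: params x,y-slope; z fixed 56
    P=Pr.reshape(-1,3);P=P[np.isfinite(P).all(1)]
    P=P[(abs(P[:,1]+9)<62)&(P[:,2]>20)&(P[:,2]<101)&(abs(P[:,0]-x0)<45)]
    P=P[abs(P[:,1]+9)>26]
    f=lambda p:np.hypot(P[:,0]-p[0]-p[1]*(P[:,1]+9),P[:,2]-p[2])-43
    r=least_squares(f,[x0,0,56],loss='soft_l1',f_scale=1.5);return r.x.round(3),np.abs(r.fun).mean().round(2),len(P)
E
python3 - <<'E'
from h import *
st()
f=np.load('f0.npz')
for k in 'ts':
    Q=rk(f[k]); print(k,cask(Q))
    m=(abs(Q[...,0]+69)<60)&(abs(Q[...,1]+9)<105)&(Q[...,2]>80)
    print('y ext',np.nanpercentile(Q[...,1][m],[0.5,99.5]).round(1))
    sh=(Q[...,2]>266)&(Q[...,2]<278)&(abs(Q[...,1])<100); print('shelf front',np.nanpercentile(Q[...,0][sh],[0.3,1]))
a=grab('side','pics/s1.png')
Q=rk(cloud(grab('top','pics/t1.png')));np.save('t1.npy',Q)
E
```

```text
t 1.77 tcp [431.8 -26.  213.6] rack [-205.2  -55.5  213.6] rot [1.7997e+02 7.0000e-02 7.1900e+00] F [ 0.1 -0.7  0. ] grip 91.0 0.0
t (array([-6.5864e+01,  1.1000e-02,  5.6137e+01]), np.float64(1.32), 880)
y ext [-97.2  81.1]
shelf front [-496.09826742 -482.84750217]
s (array([-6.6518e+01,  1.0000e-02,  5.6735e+01]), np.float64(0.85), 819)
y ext [-99.   82.3]
shelf front [-523.2935571  -514.70245248]
```

View pics/s1.png

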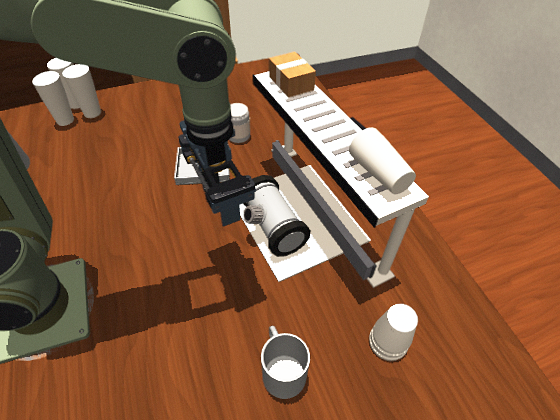

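The side view shows the gripper above and in front of the cask at (225,190), with its long body along the cask axis. I'll measure the gripper's profile along rack x by height.

```bash
python3 - <<'E'
from h import *
s=env.state();t=rk(s['ee_pos'])
for nm in ['side','top']:
    Q=rk(cloud(grab(nm)))-t
    for z in range(0,420,20):
        m=(Q[...,2]>z)&(Q[...,2]<z+20)&(abs(Q[...,0])<110)&(abs(Q[...,1])<130)
        if m.sum()>5: print(nm,z,m.sum(),'x',np.percentile(Q[...,0][m],[1,99]).round(0),'y',np.percentile(Q[...,1][m],[1,99]).round(0))
E
```

```text
side 0 117 x [-18.  17.] y [-56.  52.]
side 20 189 x [-18.  17.] y [-58.  49.]
side 40 107 x [-18.  17.] y [-59.  51.]
side 60 19 x [-20.  28.] y [-80.  55.]
side 80 518 x [-39.  36.] y [-82.  71.]
side 100 655 x [-38.  35.] y [-89.  79.]
side 120 1259 x [-37.  35.] y [-89.  82.]
side 140 279 x [-23.  25.] y [-17.   6.]
side 160 168 x [-38.  37.] y [-29.  48.]
side 180 603 x [-37.  35.] y [-37.  31.]
side 200 378 x [-36.  30.] y [-37.   1.]
side 220 538 x [-36.  32.] y [-37.   3.]
side 240 559 x [-35.  30.] y [-36.   0.]
side 260 600 x [-35.  30.] y [-36.   0.]
side 280 124 x [-31.  19.] y [-58. -15.]
side 300 807 x [-70.  23.] y [-62. -42.]
side 320 1579 x [-106.   29.] y [-64. -33.]
side 340 2009 x [-109.   45.] y [-64.  33.]
side 360 3069 x [-108.   36.] y [-61.  54.]
side 380 1554 x [-109.   -8.] y [-54. -32.]
side 400 694 x [-110.  -58.] y [-44. -26.]
top 80 61 x [26. 38.] y [-80.  60.]
top 100 258 x [-35.  38.] y [-88.  88.]
top 120 620 x [-36.  37.] y [-87.  89.]
top 160 13 x [35. 38.] y [-14.  46.]
top 180 18 x [30. 38.] y [-22.  22.]
top 200 8 x [36. 37.] y [-10.   2.]
top 220 6 x [34. 35.] y [-14.  -5.]
top 300 12 x [-68.  15.] y [-30.  64.]
top 320 123 x [-104.   53.] y [-50.  70.]
top 340 795 x [-104.   51.] y [-59.  71.]
top 360 2899 x [-93.  41.] y [-56.  60.]
top 380 1025 x [-105.   15.] y [-52.  73.]
top 400 985 x [-109.  -35.] y [-42.  76.]
```

Emit:
send_rows(
  steps=[
    [[0.5,-0.6,0,0,1],[0.5,-0.58,0,0,1],[0.5,0,0.5,0,1],[0,0,0.8,0,1],[0,0,0.8,0,1]],
  ],
)

```text
time_s: 2.38
ee_pos: [487.7, 28.0, 129.7]
ee_rot: [180.0, -0.2, 7.1]
force: [0.1, -1.0, -1.1]
gripper_width: 91.7
gripper_force: 0.0
```

Emit:
send_rows(
  steps=[
    [[0,0,0.8,0,1],[0,0,0.7,0,1],[0,0,0.05,0,1],[0,0,0,0,1]],
  ],
)

```text
time_s: 2.72
ee_pos: [485.0, 27.7, 67.1]
ee_rot: [-180.0, 0.2, 7.1]
force: [1.1, 0.2, 0.4]
gripper_width: 91.0
gripper_force: 0.0
```

```bash
python3 - <<'E'
from h import *
st()
E
```

```text
t 2.72 tcp [485.   27.7  67.1] rack [-145.8   -8.8   67.1] rot [-179.99    0.2     7.06] F [1.1 0.2 0.4] grip 91.0 0.0
```

Emit:
send_rows(
  steps=[
    [[0.2,0,0,0,1],[0.2,0,0,0,1],[0.1,0,0,0,1],[0.05,0,0,0,1],[0.05,0,0,0,1]],
  ],
)

```text
time_s: 3.13
ee_pos: [507.3, 30.8, 69.5]
ee_rot: [180.0, 0.4, 7.1]
force: [-13.2, -4.1, 14.1]
gripper_width: 91.2
gripper_force: 8.4
```

Emit:
send_rows(
  steps=[
    [[0.05,0,0,0,1],[0.05,0,0,0,1],[0.05,0,0,0,1],[0.05,0,0,0,1],[0,0,0,0,1]],
  ],
)

```text
time_s: 3.55
ee_pos: [509.5, 31.0, 70.6]
ee_rot: [179.9, 1.0, 7.1]
force: [-23.9, -4.1, 29.2]
gripper_width: 91.4
gripper_force: 16.6
```

```bash
python3 - <<'E'
from h import *
st()
for n in ['side','top']:
  Q=rk(cloud(grab(n))); print(cask(Q,-60))
E
```

```text
t 3.55 tcp [509.5  31.   70.6] rack [-121.    -8.5   70.6] rot [179.95   1.01   7.09] F [-23.9  -4.1  29.2] grip 91.4 16.6
(array([-6.4984e+01,  1.3000e-02,  5.6996e+01]), np.float64(0.88), 476)
(array([-6.4361e+01,  1.0000e-02,  5.6272e+01]), np.float64(1.36), 361)
```

Emit:
send_rows(
  steps=[
    [[-0.2,0,0,0,1],[-0.2,0,0,0,1],[0,0,0.22,0,1],[0.1,0,0,0,1],[0.03,0,-0.05,0,1]],
  ],
)

```text
time_s: 4.07
ee_pos: [505.3, 31.1, 60.3]
ee_rot: [-180.0, 0.3, 7.1]
force: [-3.6, -0.3, 1.0]
gripper_width: 91.1
gripper_force: 2.0
```

Emit:
send_rows(
  steps=[
    [[0.07,0,-0.07,0,1],[0.07,0,-0.08,0,1],[0.07,0,-0.08,0,1],[0.07,0,-0.08,0,1],[0.07,0,-0.07,0,1]],
  ],
)

```text
time_s: 4.48
ee_pos: [522.5, 33.2, 77.0]
ee_rot: [180.0, -0.1, 7.2]
force: [-0.5, 0.3, -0.4]
gripper_width: 90.9
gripper_force: 0.1
```

```bash
python3 - <<'E'
from h import *
st()
for n in ['side','top']:
  Q=rk(cloud(grab(n,f'pics/{n}2.png'))); print(cask(Q,-58))
E
```

```text
t 4.48 tcp [522.5  33.2  77. ] rack [-107.9   -8.    77. ] rot [ 1.7999e+02 -1.4000e-01  7.1600e+00] F [-0.5  0.3 -0.4] grip 90.9 0.1
(array([-5.2044e+01,  1.7000e-02,  5.8288e+01]), np.float64(1.6), 514)
(array([-4.9964e+01,  6.0000e-03,  5.7373e+01]), np.float64(1.31), 330)
```

View pics/side2.png

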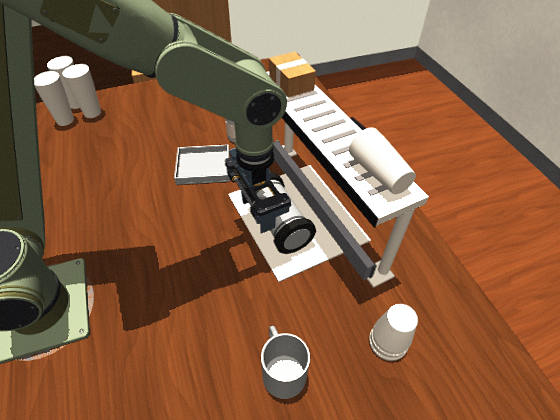

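The cask has tipped about halfway (ring at (293,235)) and the gripper hides the cap. I'll nudge it once more and re-measure.

Emit:
send_rows(
  steps=[
    [[0.06,0,-0.05,0,1],[0.06,0,-0.05,0,1],[0,0,0,0,1],[0,0,0,0,1]],
  ],
)

```text
time_s: 4.92
ee_pos: [526.0, 33.6, 80.5]
ee_rot: [180.0, -0.0, 7.2]
force: [0.3, 0.3, 0.1]
gripper_width: 91.3
gripper_force: 0.0
```

```bash
python3 - <<'E'
from h import *
st()
for n in ['side','top']:
  Q=rk(cloud(grab(n))); print(cask(Q,-40))
E
```

```text
t 4.92 tcp [526.   33.6  80.5] rack [-104.4   -8.    80.5] rot [ 1.7999e+02 -4.0000e-02  7.1600e+00] F [0.3 0.3 0.1] grip 91.3 0.0
(array([-4.5307e+01,  9.0000e-03,  5.7650e+01]), np.float64(0.92), 470)
(array([-4.1234e+01,  9.0000e-03,  5.6447e+01]), np.float64(1.3), 412)
```

Emit:
send_rows(
  steps=[
    [[-0.15,0,0.2,0,1],[0,0,0.25,0,1],[0,0,0,0,1],[0,0,0,0,1]],
  ],
)

```text
time_s: 5.35
ee_pos: [518.7, 32.7, 61.2]
ee_rot: [-180.0, 0.1, 7.2]
force: [-0.5, -0.7, -0.1]
gripper_width: 91.0
gripper_force: 0.0
```

```bash
python3 - <<'E'
from h import *
st()
for n in ['side','top']:
  Q=rk(cloud(grab(n,f'pics/{n}3.png'))); print(cask(Q,-42))
E
```

```text
t 5.35 tcp [518.7  32.7  61.2] rack [-111.7   -7.9   61.2] rot [-1.7999e+02  1.4000e-01  7.1500e+00] F [-0.5 -0.7 -0.1] grip 91.0 0.0
(array([-4.3037e+01,  1.4000e-02,  5.7281e+01]), np.float64(0.78), 488)
(array([-3.8774e+01,  8.0000e-03,  5.5991e+01]), np.float64(1.41), 531)
```

View pics/side3.png

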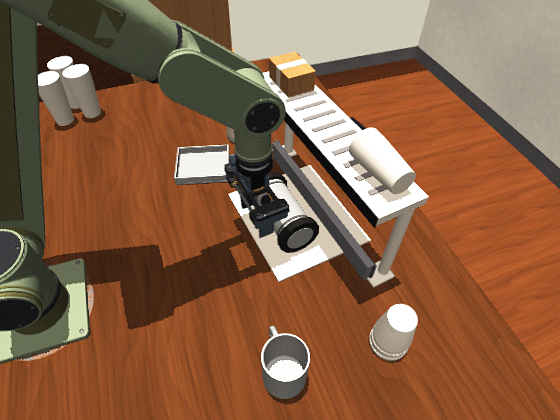

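The near ring has moved to (297,235), so the cask is one flat further on. Next is the second roll.

Emit:
send_rows(
  steps=[
    [[0.15,0,0,0,1],[0.1,0,0,0,1],[0.05,0,-0.05,0,1],[0.07,0,-0.07,0,1],[0.07,0,-0.08,0,1]],
  ],
)

```text
time_s: 5.87
ee_pos: [536.9, 35.0, 70.3]
ee_rot: [-180.0, 0.1, 7.1]
force: [-2.0, -0.2, -0.0]
gripper_width: 91.2
gripper_force: 0.5
```

Emit:
send_rows(
  steps=[
    [[0.07,0,-0.08,0,1],[0.07,0,-0.08,0,1],[0.06,0,-0.06,0,1],[0,0,0,0,1],[0,0,0,0,1]],
  ],
)

```text
time_s: 6.28
ee_pos: [545.5, 36.0, 79.5]
ee_rot: [180.0, -0.0, 7.2]
force: [-0.8, -0.4, 0.8]
gripper_width: 91.4
gripper_force: 0.5
```

```bash
python3 - <<'E'
from h import *
st()
for n in ['side','top']:
  Q=rk(cloud(grab(n))); print(cask(Q,-18))
E
```

```text
t 6.28 tcp [545.5  36.   79.5] rack [-84.8  -8.   79.5] rot [ 1.7999e+02 -4.0000e-02  7.1600e+00] F [-0.8 -0.4  0.8] grip 91.4 0.5
(array([-3.0329e+01,  1.2000e-02,  5.7877e+01]), np.float64(0.84), 310)
(array([-3.0639e+01,  1.0000e-02,  5.8020e+01]), np.float64(1.26), 263)
```

Emit:
send_rows(
  steps=[
    [[0.06,0,-0.05,0,1],[0.06,0,-0.05,0,1],[0,0,0,0,1],[0,0,0,0,1],[0,0,0,0,1]],
  ],
)

```text
time_s: 6.8
ee_pos: [550.0, 36.6, 83.2]
ee_rot: [180.0, -0.0, 7.2]
force: [-0.5, 0.2, -0.1]
gripper_width: 91.1
gripper_force: 0.4
```

```bash
python3 - <<'E'
from h import *
st()
for n in ['side','top']:
  Q=rk(cloud(grab(n))); print(cask(Q,-16))
E
```

```text
t 6.8 tcp [550.   36.6  83.2] rack [-80.2  -8.   83.2] rot [ 1.7999e+02 -1.0000e-02  7.1500e+00] F [-0.5  0.2 -0.1] grip 91.1 0.4
(array([-2.8121e+01,  1.0000e-02,  5.7937e+01]), np.float64(0.95), 293)
(array([-2.8647e+01,  1.0000e-02,  5.8777e+01]), np.float64(1.06), 217)
```

Emit:
send_rows(
  steps=[
    [[0.06,0,-0.03,0,1],[0.06,0,-0.03,0,1],[0.06,0,-0.03,0,1],[0,0,0,0,1],[0,0,0,0,1]],
  ],
)

```text
time_s: 7.32
ee_pos: [557.4, 37.5, 86.9]
ee_rot: [180.0, -0.0, 7.2]
force: [0.3, 0.2, -0.7]
gripper_width: 91.5
gripper_force: 0.0
```

```bash
python3 - <<'E'
from h import *
st()
for n in ['side','top']:
  Q=rk(cloud(grab(n))); print(cask(Q,-16))
E
```

```text
t 7.32 tcp [557.4  37.5  86.9] rack [-72.7  -7.9  86.9] rot [ 1.7999e+02 -4.0000e-02  7.1500e+00] F [ 0.3  0.2 -0.7] grip 91.5 0.0
(array([-8.8090e+00,  1.0000e-02,  5.7449e+01]), np.float64(1.24), 514)
(array([-5.8710e+00,  9.0000e-03,  5.7439e+01]), np.float64(1.43), 244)
```

Emit:
send_rows(
  steps=[
    [[-0.5,0,0,0,1],[-0.8,0,0,0,1],[-0.8,0,-0.3,0,1],[-0.8,0,-0.5,0,1],[0,0,0,0,1]],
  ],
)

```text
time_s: 7.83
ee_pos: [436.9, 22.6, 120.5]
ee_rot: [180.0, 0.1, 7.1]
force: [-0.9, -0.4, 0.3]
gripper_width: 91.4
gripper_force: 0.0
```

```bash
python3 - <<'E'
from h import *
st()
for n in ['side','top']:
  d=grab(n,f'pics/{n}4.png');Q=rk(cloud(d)); np.save(n+'4.npy',Q); print(cask(Q,-14))
  c=(abs(Q[...,0]+14)<50)&(abs(Q[...,1]+8)<45)&(Q[...,2]>126)&(Q[...,2]<140)
  q=Q[c]; print('captop',c.sum(),q.mean(0).round(1),np.percentile(q,[3,97],axis=0).round(1), cv2.minEnclosingCircle(q[:,:2].astype(np.float32)))
im=cv2.imread('pics/side4.png')[140:300,180:400];cv2.imwrite('pics/side4c.png',cv2.resize(im,None,fx=3.4,fy=3.4,interpolation=2))
E
```

```text
t 7.83 tcp [436.9  22.6 120.5] rack [-194.1   -7.8  120.5] rot [1.80e+02 1.10e-01 7.14e+00] F [-0.9 -0.4  0.3] grip 91.4 0.0
(array([-1.4835e+01,  9.0000e-03,  5.7010e+01]), np.float64(0.87), 719)
captop 204 [-21.  -10.4 132.9] [[-38.4 -27.3 127.9]
 [ -3.3   8.8 135.8]] ((-19.37925910949707, -9.445481300354004), 21.16158676147461)
(array([-9.7660e+00,  1.1000e-02,  5.6669e+01]), np.float64(1.34), 841)
captop 226 [ -8.2  -8.5 133.2] [[-26.2 -26.4 128.1]
 [ 10.    9.  137.1]] ((-7.750099182128906, -8.318380355834961), 21.464824676513672)
```

View pics/side4c.png

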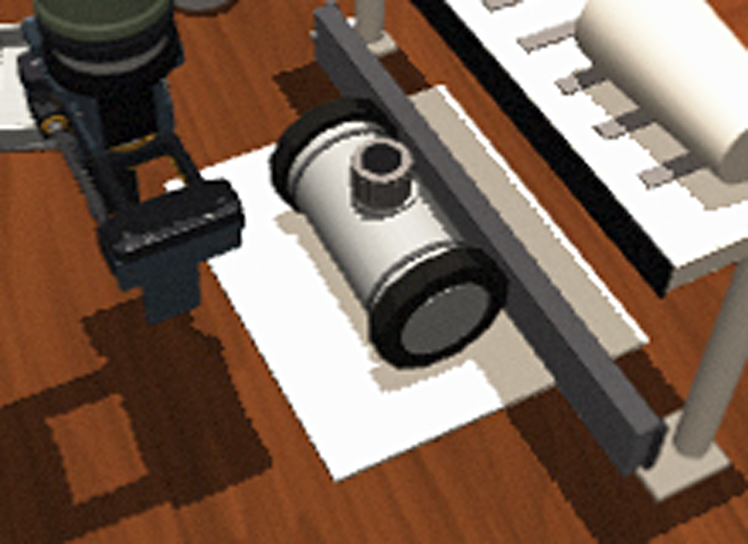

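The cap is seated and pointing up (crop (382,175)), and the cask is near the rail. The two cameras disagree on position, possibly because the cask is still rocking, so I'll wait and re-measure.

Emit:
send_rows(
  steps=[
    [[0,0,0,0,1],[0,0,0,0,1],[0,0,0,0,1],[0,0,0,0,1],[0,0,0,0,1]],
  ],
)

```text
time_s: 8.35
ee_pos: [442.2, 23.1, 118.2]
ee_rot: [-180.0, 0.1, 7.2]
force: [-0.1, -0.2, 0.1]
gripper_width: 91.3
gripper_force: 0.0
```

```bash
cat >> h.py <<'E'
def meas():
    for n in ['side','top']:
        Q=rk(cloud(grab(n))); print(n,cask(Q,-14))
        c=(abs(Q[...,0]+14)<50)&(abs(Q[...,1]+8)<45)&(Q[...,2]>126)&(Q[...,2]<140)
        q=Q[c]; print(' captop',c.sum(),q.mean(0).round(1),np.percentile(q,[3,97],axis=0).round(1).tolist(), np.round(cv2.minEnclosingCircle(q[:,:2].astype(np.float32))[0],1))
E
python3 - <<'E'
from h import *
st();meas()
# shelf and rail checks
for n in ['side4','top4']:
    Q=np.load(n+'.npy')
    m=(abs(Q[...,2]-272)<6)&(abs(Q[...,1])<80)&(Q[...,0]>-10)&(Q[...,0]<140);print('shelf x',np.percentile(Q[...,0][m],[0.5,99.5]).round(1),m.sum())
    m=(abs(Q[...,2]-56)<3)&(abs(Q[...,1]-5)>110)&(abs(Q[...,1])<230)&(Q[...,0]>30)&(Q[...,0]<80);
    if m.sum():print('rail x',np.percentile(Q[...,0][m],[2,98]).round(1),m.sum())
    m=(abs(Q[...,2]-6)<3)&(Q[...,1]<-110)&(Q[...,1]>-155)&(Q[...,0]>-140)&(Q[...,0]<40);
    if m.sum():print('board',np.percentile(Q[...,0][m],[1,99]).round(1),np.percentile(Q[...,1][m],[1]).round(1),m.sum())
E
```

```text
t 8.35 tcp [442.2  23.1 118.2] rack [-188.8   -8.   118.2] rot [-1.80e+02  5.00e-02  7.16e+00] F [-0.1 -0.2  0.1] grip 91.3 0.0
side (array([-9.2470e+00,  1.3000e-02,  5.7481e+01]), np.float64(0.88), 726)
 captop 210 [ -8.3 -10.8 133. ] [[-25.3, -27.7, 127.0], [11.2, 8.9, 136.0]] [-6.8 -8.8]
top (array([-1.0243e+01,  1.3000e-02,  5.6585e+01]), np.float64(1.45), 852)
 captop 227 [ -9.7  -8.5 133.1] [[-28.1, -26.5, 128.5], [8.3, 9.2, 136.6]] [-9.6 -8.6]
shelf x [  5.5 123.5] 2518
rail x [48.6 68.5] 581
board [-125.5   37.7] [-150.6] 992
shelf x [  6.3 124.2] 4065
board [-134.5   36.1] [-151.7] 707
```

Emit:
send_rows(
  steps=[
    [[0,0.9,0.3,0,0.5],[0,0.9,0.35,0,0.5],[0.6,0.22,0.55,0,0.5],[0.6,0,0.55,0,0.5],[0.6,0,0,0,0.5]],
  ],
)

```text
time_s: 8.87
ee_pos: [521.4, -48.9, 44.9]
ee_rot: [-179.9, 0.4, 7.0]
force: [-0.1, -0.1, 0.2]
gripper_width: 60.4
gripper_force: 0.0
```

Emit:
send_rows(
  steps=[
    [[0.2,0,0,0,0.5],[0,0,0,0,0.5],[0,0,0,0,0.5]],
  ],
)

```text
time_s: 9.12
ee_pos: [530.7, -47.0, 48.9]
ee_rot: [180.0, 0.0, 7.2]
force: [-0.7, 0.4, 0.4]
gripper_width: 46.1
gripper_force: 0.0
```

```bash
python3 - <<'E'
from h import *
st();meas()
E
```

```text
t 9.12 tcp [530.7 -47.   48.9] rack [-109.6  -88.6   48.9] rot [1.80e+02 5.00e-02 7.19e+00] F [-0.7  0.4  0.4] grip 46.1 0.0
side (array([-1.1243e+01,  2.4000e-02,  5.6877e+01]), np.float64(0.85), 350)
 captop 143 [ -8.5 -13.1 132.9] [[-23.7, -27.9, 127.5], [5.7, 6.8, 135.6]] [-10.5 -10.1]
top (array([-1.1254e+01,  7.0000e-03,  5.6307e+01]), np.float64(1.44), 806)
 captop 229 [-12.2  -8.6 132.9] [[-29.7, -26.4, 128.8], [5.8, 9.2, 137.2]] [-12.1  -8.3]
```

Emit:
send_rows(
  steps=[
    [[0.5,0,0,0,0.5],[0.3,0,0,0,0.5],[0.11,0,0,0,0.5],[0,0,0,0,0.5],[0,0,0,0,0.5]],
  ],
)

```text
time_s: 9.63
ee_pos: [566.0, -42.6, 48.8]
ee_rot: [-180.0, 0.1, 7.2]
force: [-0.8, 0.4, 0.3]
gripper_width: 45.4
gripper_force: 0.0
```

Emit:
send_rows(
  squeeze=30,
  steps=[
    [[0,0,0,0,0],[0,0,0,0,0],[0,0,0,0,0],[0,0,0,0,0],[0,0,0,0,0]],
  ],
)

```text
time_s: 10.05
ee_pos: [566.5, -42.8, 48.6]
ee_rot: [180.0, 0.1, 7.2]
force: [-3.2, -0.2, 0.1]
gripper_width: 17.8
gripper_force: 30.2
```

```bash
python3 - <<'E'
from h import *
st();meas()
E
```

```text
t 10.05 tcp [566.5 -42.8  48.6] rack [-73.6 -88.8  48.6] rot [1.7999e+02 1.0000e-01 7.1600e+00] F [-3.2 -0.2  0.1] grip 17.8 30.2
side (array([-1.4058e+01, -3.0000e-02,  5.6446e+01]), np.float64(0.76), 121)h.py:34: RuntimeWarning: Mean of empty slice.
  q=Q[c]; print(' captop',c.sum(),q.mean(0).round(1),np.percentile(q,[3,97],axis=0).round(1).tolist(), np.round(cv2.minEnclosingCircle(q[:,:2].astype(np.float32))[0],1))
  ret = um.true_divide(
Traceback (most recent call last):
  File "h.py", line 34, in meas
    q=Q[c]; print(' captop',c.sum(),q.mean(0).round(1),np.percentile(q,[3,97],axis=0).round(1).tolist(), np.round(cv2.minEnclosingCircle(q[:,:2].astype(np.float32))[0],1))
                                                       ~~~~~~~~~~~~~^^^^^^^^^^^^^^^^^
IndexError: index -1 is out of bounds for axis 0 with size 0
```

Emit:
send_rows(
  steps=[
    [[-0.05,0,0,0,0],[-0.05,0,0,0,0],[-0.05,0,0,0,0],[-0.05,0,0,0,0],[0,0,0,0,0]],
  ],
)

```text
time_s: 10.52
ee_pos: [559.4, -43.7, 48.6]
ee_rot: [180.0, -0.0, 7.1]
force: [0.9, 0.8, -4.5]
gripper_width: 17.1
gripper_force: 30.4
```

Emit:
send_rows(
  steps=[
    [[0,0,0,0,0.5],[0,0,0,0,0.5],[0,0,0,0,0.5],[0,0,0,0,0.5],[-0.5,0,0,0,0.5]],
  ],
)

```text
time_s: 10.93
ee_pos: [543.5, -46.2, 49.4]
ee_rot: [179.9, -0.3, 7.2]
force: [0.9, 0.7, 0.4]
gripper_width: 45.2
gripper_force: 0.0
```

Emit:
send_rows(
  steps=[
    [[-0.6,-0.3,0,0,0.5],[-0.4,-0.9,0,0,0.5],[0,-0.9,0,0,0.5],[0,0,0,0,0.5],[0,0,0,0,0.5]],
  ],
)

```text
time_s: 11.35
ee_pos: [489.5, 33.4, 49.2]
ee_rot: [180.0, -0.1, 7.4]
force: [0.2, -0.7, 0.5]
gripper_width: 45.5
gripper_force: 0.0
```

```bash
sed -i "s/q=Q\[c\];/q=Q[c] if c.sum()>3 else np.zeros((4,3));/" h.py; python3 - <<'E'
from h import *
st();meas()
E
```

```text
t 11.35 tcp [489.5  33.4  49.2] rack [-140.6   -3.7   49.2] rot [ 1.7997e+02 -5.0000e-02  7.3500e+00] F [ 0.2 -0.7  0.5] grip 45.5 0.0
side (array([-1.8401e+01,  3.2000e-02,  5.6707e+01]), np.float64(0.96), 634)
 captop 214 [-22.4 -11.1 132.5] [[-39.8, -27.9, 127.3], [-3.8, 8.1, 135.0]] [-21.1  -8.7]
top (array([-1.7989e+01,  2.7000e-02,  5.6277e+01]), np.float64(1.42), 860)
 captop 222 [-20.3  -9.3 132.7] [[-37.7, -26.7, 128.5], [-3.1, 8.5, 136.9]] [-20.   -9.7]
```

Emit:
send_rows(
  steps=[
    [[0,0,0,0,1],[0,0,0,0,1],[0,0,0,0,1],[0,0,0,0,1],[0,0,0,0,1]],
  ],
)

```text
time_s: 11.87
ee_pos: [489.6, 31.8, 48.6]
ee_rot: [180.0, 0.0, 7.1]
force: [0.3, 0.9, -1.1]
gripper_width: 76.3
gripper_force: 0.0
```

Emit:
send_rows(
  steps=[
    [[0,0,-0.8,0,1],[0,0,-0.8,0,1],[0,0.1,-0.2,0,1],[0,0,0,0,1],[0,0,0,0,1]],
  ],
)

```text
time_s: 12.28
ee_pos: [489.8, 28.0, 120.5]
ee_rot: [180.0, -0.0, 7.1]
force: [-1.0, -0.7, 0.1]
gripper_width: 91.2
gripper_force: 0.0
```

```bash
python3 - <<'E'
from h import *
st();meas()
Q=rk(cloud(grab('top')))
m=(abs(Q[...,2]-272)<6)&(abs(Q[...,1])<80)&(Q[...,0]>-10)&(Q[...,0]<140);print('shelf x',np.percentile(Q[...,0][m],[0.5,99.5]).round(1))
E
```

```text
t 12.28 tcp [489.8  28.  120.5] rack [-141.    -9.   120.5] rot [ 1.80e+02 -1.00e-02  7.12e+00] F [-1.  -0.7  0.1] grip 91.2 0.0
side (array([-1.8202e+01,  3.8000e-02,  5.6738e+01]), np.float64(0.94), 506)
 captop 214 [-22.2 -11.  132.4] [[-39.9, -28.2, 126.7], [-3.6, 8.4, 135.3]] [-20.4  -8.3]
top (array([-1.7955e+01,  3.0000e-02,  5.6299e+01]), np.float64(1.4), 866)
 captop 224 [-20.3  -9.1 132.9] [[-38.1, -26.7, 129.0], [-2.9, 8.5, 137.3]] [-20.   -9.5]
shelf x [  6.3 124.4]
```

Emit:
send_rows(
  steps=[
    [[0.8,0,0,0,1],[0.8,0,0,0,1],[0.6,0,0.2,0,1],[0.3,0,0.14,0,1],[0.17,0,0,0,1]],
  ],
)

```text
time_s: 12.85
ee_pos: [595.5, 41.7, 104.2]
ee_rot: [-180.0, 0.3, 7.2]
force: [-0.0, -0.3, -0.2]
gripper_width: 91.4
gripper_force: 0.0
```

Emit:
send_rows(
  steps=[
    [[0,0,0,0,1],[0,0,0,0,1]],
  ],
)

```text
time_s: 13.02
ee_pos: [594.6, 41.5, 106.4]
ee_rot: [-180.0, 0.2, 7.2]
force: [-0.5, 0.4, -0.1]
gripper_width: 91.1
gripper_force: 0.0
```

```bash
python3 - <<'E'
from h import *
st();grab('side','pics/s5.png')
im=cv2.imread('pics/s5.png')[60:280,180:440];cv2.imwrite('pics/s5c.png',cv2.resize(im,None,fx=2.7,fy=2.7,interpolation=2))
E
```

```text
t 13.02 tcp [594.6  41.5 106.4] rack [-35.4  -8.6 106.4] rot [-1.7999e+02  1.6000e-01  7.1500e+00] F [-0.5  0.4 -0.1] grip 91.1 0.0
```

View pics/s5c.png

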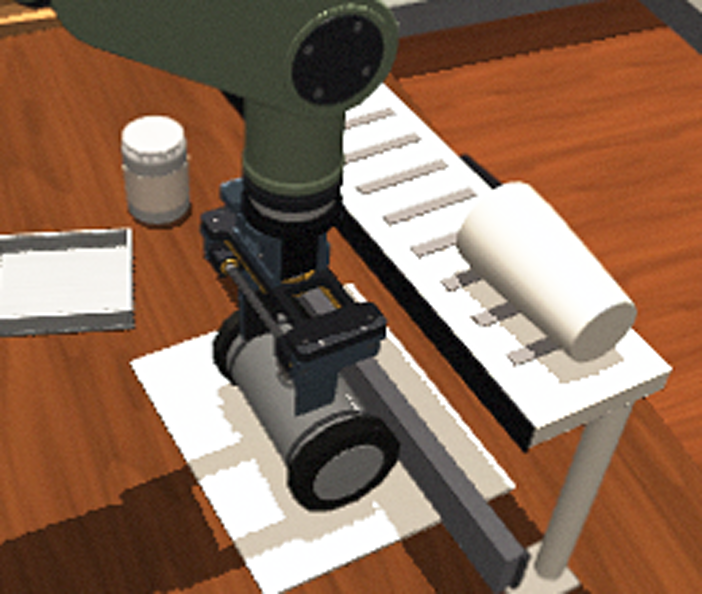

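The fingers straddle the cap and the wrist is clear of the shelf edge (crop (340,200)). I'll move 2 mm further in and grip.

Emit:
send_rows(
  squeeze=12,
  steps=[
    [[0.05,0,0,0,1],[0,0,0,0,0.5],[0,0,0,0,0.5],[0,0,0,0,0.5],[0,0,0,0,0.4]],
  ],
)

```text
time_s: 13.48
ee_pos: [597.8, 41.8, 107.4]
ee_rot: [180.0, -0.0, 7.1]
force: [-0.2, 1.3, -0.6]
gripper_width: 67.6
gripper_force: 0.0
```

Emit:
send_rows(
  steps=[
    [[0,0,0,0,0.3],[0,0,0,0,0.3],[0,0,0,0,0.3],[0,0,0,0,0.3]],
  ],
)

```text
time_s: 13.82
ee_pos: [598.0, 41.8, 107.1]
ee_rot: [180.0, 0.0, 7.2]
force: [0.2, -0.1, 0.9]
gripper_width: 41.0
gripper_force: 12.1
```

```bash
python3 - <<'E'
from h import *
st();meas()
E
```

```text
t 13.82 tcp [598.   41.8 107.1] rack [-32.   -8.7 107.1] rot [179.99   0.     7.15] F [ 0.2 -0.1  0.9] grip 41.0 12.1
side (array([-1.8433e+01,  3.2000e-02,  5.6659e+01]), np.float64(0.94), 520)
 captop 40 [-46.4  -9.4 132.4] [[-50.1, -40.3, 126.6], [-38.6, 22.4, 139.2]] [-47.9  -8.5]
top (array([-1.4001e+01, -4.8000e-02,  5.6000e+01]), np.float64(0.0), 1)
 captop 0 [0. 0. 0.] [[0.0, 0.0, 0.0], [0.0, 0.0, 0.0]] [0. 0.]
```

Emit:
send_rows(
  steps=[
    [[0,0,-0.1,0,0.3],[0,0,-0.1,0,0.3],[0,0,-0.15,0,0.3],[0,0,-0.2,0,0.3],[0,0,-0.2,0,0.3]],
  ],
)

```text
time_s: 14.33
ee_pos: [598.0, 41.8, 138.1]
ee_rot: [180.0, -0.0, 7.2]
force: [0.4, -1.0, -0.6]
gripper_width: 41.4
gripper_force: 12.0
```

Emit:
send_rows(
  steps=[
    [[0,0,-0.2,0,0.3],[0,0,-0.2,0,0.3],[0,0,-0.2,0,0.3],[0,0,0,0,0.3],[0,0,0,0,0.3]],
  ],
)

```text
time_s: 14.75
ee_pos: [598.2, 41.8, 161.8]
ee_rot: [180.0, -0.1, 7.2]
force: [-0.7, -1.2, 0.3]
gripper_width: 41.2
gripper_force: 12.0
```

```bash
python3 - <<'E'
from h import *
st();meas()
E
```

```text
t 14.75 tcp [598.2  41.8 161.8] rack [-31.7  -8.7 161.8] rot [ 1.7999e+02 -7.0000e-02  7.1500e+00] F [-0.7 -1.2  0.3] grip 41.2 12.0
side (array([-1.8446e+01,  3.2000e-02,  5.6644e+01]), np.float64(0.95), 648)
 captop 0 [0. 0. 0.] [[0.0, 0.0, 0.0], [0.0, 0.0, 0.0]] [0. 0.]
top (array([-1.5884e+01,  1.6000e-02,  6.4193e+01]), np.float64(0.7), 10)
 captop 0 [0. 0. 0.] [[0.0, 0.0, 0.0], [0.0, 0.0, 0.0]] [0. 0.]
```

```bash
python3 - <<'E'
from h import *
from scipy import ndimage as N
st()
f=np.load('f0.npz')
for k,box in [('t',(135,215,210,290)),('s',(165,240,135,190))]:
    P=f[k];px=f[k+'p'].astype(int)
    u0,u1,v0,v1=box;m=np.zeros(P.shape[:2],bool)
    m[v0:v1,u0:u1]=(px[v0:v1,u0:u1].max(-1)-px[v0:v1,u0:u1].min(-1)<40)  # grey, not wood
    for lo,hi in [(18,32),(2,9)]:
        q=m&(P[...,2]>lo)&(P[...,2]<hi);l,n=N.label(q,np.ones((3,3)))
        q=l==1+np.argmax(N.sum(q,l,range(1,n+1)))
        r=cv2.minAreaRect(P[q][:,:2].astype(np.float32));print(k,lo,q.sum(),np.round(r[0],1),np.round(r[1],1),r[2],P[q][:,2].mean().round(1))
E
```

```text
t 14.85 tcp [597.6  41.8 160.8] rack [-32.3  -8.7 160.8] rot [1.80e+02 5.00e-02 7.15e+00] F [0.6 0.2 0.3] grip 40.9 12.0
t 18 390 [447. 320.] [132.4 149.9] 75.17977905273438 25.2
t 2 1808 [447.  322.6] [121.5 141.5] 75.3691635131836 5.0
s 18 425 [446.6 318.5] [135.8 148.4] 75.13555908203125 24.3
s 2 1154 [448.3 332.2] [106.1 137.9] 75.10210418701172 5.5
```

Emit:
send_rows(
  steps=[
    [[-0.3,0,0,0,0.3],[-0.6,0,0,0,0.3],[-0.8,0,0,0,0.3],[-0.8,-0.3,0,0,0.3],[-0.5,-0.6,0,0,0.3]],
  ],
)

```text
time_s: 15.27
ee_pos: [470.9, 61.0, 160.2]
ee_rot: [179.9, 0.2, 7.0]
force: [0.6, 0.6, -0.5]
gripper_width: 41.2
gripper_force: 12.0
```

Emit:
send_rows(
  steps=[
    [[-0.18,-0.8,0,0,0.3],[0,-0.8,0,0,0.3],[0,-0.8,0,0,0.3],[0,-0.8,0,0,0.3],[0,-0.8,0,0,0.3]],
  ],
)

```text
time_s: 15.68
ee_pos: [446.5, 221.7, 160.8]
ee_rot: [180.0, 0.0, 7.1]
force: [0.4, 1.0, -0.7]
gripper_width: 40.8
gripper_force: 12.0
```

Emit:
send_rows(
  steps=[
    [[0,-0.8,0,0,0.3],[0,-0.8,0.2,0,0.3],[0,-0.6,0.4,0,0.3],[0,-0.26,0.5,0,0.3],[0,0,0.5,0,0.3]],
  ],
)

```text
time_s: 16.1
ee_pos: [434.8, 320.7, 96.1]
ee_rot: [-179.9, -0.0, 7.3]
force: [0.3, -0.3, -1.9]
gripper_width: 41.1
gripper_force: 12.0
```

Emit:
send_rows(
  steps=[
    [[0,0,0.6,0,0.3],[0,0,0.4,0,0.3],[0,0,0,0,0.3],[0,0,0,0,0.3]],
  ],
)

```text
time_s: 16.43
ee_pos: [434.5, 317.7, 56.2]
ee_rot: [179.9, 0.1, 7.2]
force: [-0.1, 0.1, -0.1]
gripper_width: 41.2
gripper_force: 12.0
```

```bash
python3 - <<'E'
from h import *
st();grab('side','pics/s6.png');meas()
im=cv2.imread('pics/s6.png')[60:280,120:380];cv2.imwrite('pics/s6c.png',cv2.resize(im,None,fx=2.7,fy=2.7,interpolation=2))
E
```

```text
t 16.43 tcp [434.5 317.7  56.2] rack [-160.1  285.2   56.2] rot [1.7992e+02 1.4000e-01 7.1500e+00] F [-0.1  0.1 -0.1] grip 41.2 12.0
side (array([-1.8381e+01,  3.2000e-02,  5.6736e+01]), np.float64(0.88), 719)
 captop 0 [0. 0. 0.] [[0.0, 0.0, 0.0], [0.0, 0.0, 0.0]] [0. 0.]
top (array([-1.8011e+01,  3.2000e-02,  5.6277e+01]), np.float64(1.32), 873)
 captop 0 [0. 0. 0.] [[0.0, 0.0, 0.0], [0.0, 0.0, 0.0]] [0. 0.]
```

View pics/s6c.png

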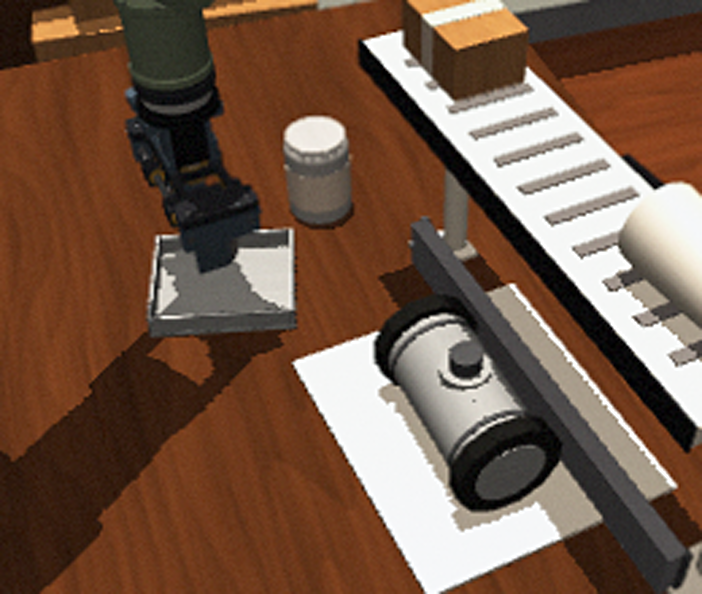

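The bare neck shows at crop (465,358), with the cask upright, and the gripper is over the tray at (215,250). Next I lower the cap.

Emit:
send_rows(
  steps=[
    [[0,0,0.3,0,0.3],[0,0,0.3,0,0.3],[0,0,0.25,0,0.3],[0,0,0.15,0,0.3],[0,0,0,0,0.3]],
  ],
)

```text
time_s: 17.0
ee_pos: [434.7, 317.7, 16.4]
ee_rot: [180.0, 0.1, 7.1]
force: [-0.1, 0.0, -0.7]
gripper_width: 41.0
gripper_force: 12.0
```

Emit:
send_rows(
  steps=[
    [[0,0,0.05,0,0.3],[0,0,0.04,0,0.3],[0,0,0.03,0,0.3],[0,0,0,0,0.3],[0,0,0,0,0.3]],
  ],
)

```text
time_s: 17.42
ee_pos: [435.2, 318.2, 12.5]
ee_rot: [-180.0, -0.0, 7.2]
force: [-0.6, 0.5, 0.8]
gripper_width: 40.8
gripper_force: 12.0
```

Emit:
send_rows(
  steps=[
    [[0,0,0.03,0,0.3],[0,0,0.03,0,0.3],[0,0,0,0,0.3],[0,0,0,0,0.3]],
  ],
)

```text
time_s: 17.75
ee_pos: [435.1, 318.0, 9.8]
ee_rot: [180.0, 0.0, 7.1]
force: [-0.2, -0.4, -0.7]
gripper_width: 41.2
gripper_force: 12.0
```

Emit:
send_rows(
  steps=[
    [[0,0,0.03,0,0.3],[0,0,0,0,0.3],[0,0,0,0,0.3]],
  ],
)

```text
time_s: 18.0
ee_pos: [435.3, 318.2, 9.1]
ee_rot: [-180.0, -0.0, 7.1]
force: [-0.7, -1.2, 2.6]
gripper_width: 40.9
gripper_force: 12.0
```

Force is rising to 2.6 N, so the cap is on the floor. I'll release and back away.

Emit:
send_rows(
  steps=[
    [[0,0,0,0,0.5],[0,0,0,0,0.6],[0,0,0,0,0.65],[0,0,0,0,0.65],[0,0,0,0,0.65]],
  ],
)

```text
time_s: 18.42
ee_pos: [435.1, 318.1, 8.6]
ee_rot: [180.0, 0.0, 7.2]
force: [-1.0, 0.7, -0.6]
gripper_width: 59.4
gripper_force: 0.0
```

Emit:
send_rows(
  steps=[
    [[0,0,-0.2,0,0.65],[0,0,-0.5,0,0.65],[0,0,-0.9,0,0.65],[0,0,-0.9,0,0.65],[0,0,-0.9,0,0.65]],
  ],
)

```text
time_s: 18.83
ee_pos: [434.7, 317.9, 146.6]
ee_rot: [180.0, 0.0, 7.2]
force: [0.6, 0.1, 0.9]
gripper_width: 59.3
gripper_force: 0.0
```

Emit:
send_rows(
  steps=[
    [[-0.9,0,0,0,0.65],[-0.9,0,0,0,0.65],[-0.9,0,0,0,0.65],[0,0,0,0,0.65],[0,0,0,0,0.65]],
  ],
)

```text
time_s: 19.25
ee_pos: [326.7, 304.4, 145.5]
ee_rot: [-180.0, -0.1, 7.3]
force: [-0.1, -1.1, 0.1]
gripper_width: 59.3
gripper_force: 0.0
```

```bash
python3 - <<'E'
from h import *
st();meas()
P=cloud(grab('top','pics/t7.png'))
m=(np.hypot(P[...,0]-447,P[...,1]-320)<55)&(P[...,2]>29)&(P[...,2]<45)
q=P[m];print(m.sum(),q.mean(0).round(1),q.std(0).round(1),cv2.minEnclosingCircle(q[:,:2].astype(np.float32)))
im=cv2.imread('pics/t7.png')[140:300,110:350];cv2.imwrite('pics/t7c.png',cv2.resize(im,None,fx=3,fy=3,interpolation=2))
E
```

```text
t 19.25 tcp [326.7 304.4 145.5] rack [-268.7  285.3  145.5] rot [-1.7998e+02 -5.0000e-02  7.2600e+00] F [-0.1 -1.1  0.1] grip 59.3 0.0
side (array([-1.8381e+01,  3.1000e-02,  5.6864e+01]), np.float64(0.9), 724)
 captop 0 [0. 0. 0.] [[0.0, 0.0, 0.0], [0.0, 0.0, 0.0]] [0. 0.]
top (array([-1.8014e+01,  3.1000e-02,  5.6178e+01]), np.float64(1.33), 861)
 captop 1 [0. 0. 0.] [[0.0, 0.0, 0.0], [0.0, 0.0, 0.0]] [0. 0.]
181 [446.2 319.1  34.7] [10.4  9.9  2.5] ((445.8642578125, 318.9366455078125), 21.12613296508789)
```

View pics/t7c.png

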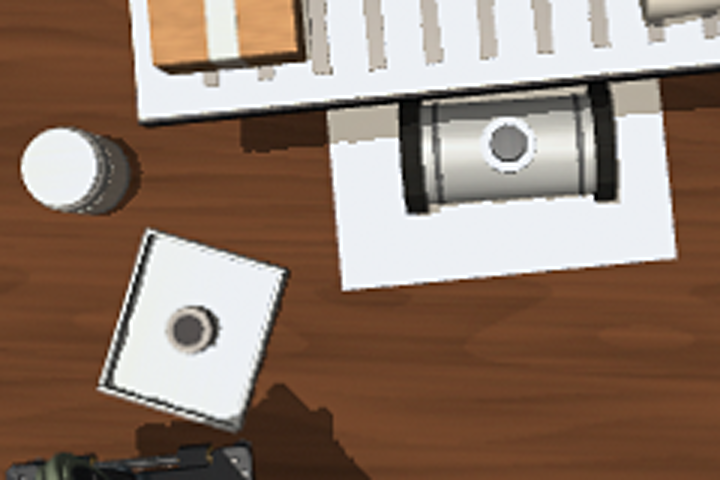

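The cap stands at the tray centre (crop (190,330)) with its top at z ≈ 35. The cask is bung-up with its axis 18 mm from touching the rail, inside the 22 mm limit.

```bash
python3 -c "
from workcell import env
print(env.job_done())"
```

```text
the job is handed in; nothing more can be done
None
```

The job is handed in, with no verdict returned: the cask stands bung-up with its axis about 18 mm short of touching the rail (limit 22 mm; I drew it back about 7 mm after rolling so the wrist would clear the shelf), the cap stands open side down within about 2 mm of the tray's centre, and the moves stayed clear of the jug, tin and cups, though I did not re-measure those three.

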